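Lock the index ring of a bench mount with its loose pin

TASK

Turn the thin middle ring of the indexing mount by its tab until its hole lines up with the holes in the two fixed rings, without the gripper touching those fixed rings. Take the loose lock pin out of its parking stall and push it, from whichever side is clear, through all three holes until its head is fully home against the outer ring; then let go of it. Leave the things standing around where they are.

Things in the scene. Friction and masses are not known exactly. Their poses are not given: they have to be found in the camera images.
- indexing_mount: Fixed bench mount: base plate 140 (x) x 104 (y) x 12 mm, origin under its centre on the bench, z up. Its y axis is along the spindle, which lies 66 mm above the bench (left-right at yaw 0). A slim index ring turns on it between two fixed rings. Same from both sides; the pin may enter from either. Above the base plate nothing sticks out beyond y = +-29 mm.
- ring_left: Fixed aluminium ring on the mount's +y side: 88 mm diameter, 10 mm thick (y = 14 to 24 mm in the mount's frame), with an upright ear 36 mm wide reaching 66 mm above the spindle and an 18 mm hole along y. 6 mm gap to the index ring. Origin on the spindle axis at the middle of the mount's width. The gripper must not touch it.
- ring_right: The same on the mount's -y side (y = -24 to -14 mm). Origin as ring_left. The gripper must not touch it.
- index_ring (a joint): Angle of the slim steel index ring (16 mm thick) about the spindle, rad. 0 = its ear and tab point straight up, its hole in line with the fixed holes; positive = the tab leans to the mount's -x (to the robot), as it does at the start. It stays where it is left (friction about 0.15 N m); range -0.9 to 0.9. The pin's taper can draw in the last 0.05 rad.
- ring_tab (a point): Centre of the small barrel at the outer end of the index ring's tab, 90 mm from the spindle axis. The barrel is 20 mm in diameter and 16 mm long (its axis along the spindle), on a neck 8 mm wide (along the direction of turning) that rises from the ear; it stands 34 mm proud of the ears (66 mm). Being round it can be pinched from straight above or leaning, and turns in the grasp.
- ring_hole (a point): Centre of the 18 mm hole in the index ring's ear, 52 mm from the spindle axis.
- lock_hole (a point): Centre of the fixed hole line at the middle of the mount: 118 mm above the bench, axes as the mount's (y along the holes).
- pin_stall: Fixed grey parking stall for the pin: a roofed box 54 (x, 78 with its foot flanges) x 90 (y) x 46 mm high, with no floor, open only at its +y end (34 mm wide, 36 mm high inside, the mouth 45 mm from the origin). Origin on the bench under its centre. The pin's head is inside it.
- lock_pin: Loose lock pin, about 0.12 kg, 150 mm long: black square head 28 x 28 x 70 mm, round steel shank 14 mm thick and 80 mm long, the last 20 mm tapering to 6 mm. Origin under the head's centre; shank along +y, axis 14 mm above the origin, from y = 35 to 115 mm. Starts lying on the bench, head in the stall, only the shank sticking out. Put down on the bench it lies flat on its head.
- pin_mid (a point): On the pin's axis, 24 mm along the shank from the head's face: coincides with lock_hole when the pin is home. Axes as the pin's.
- wash_bottle: Bystander: plastic wash bottle with a spout, about 67 mm across (its body's centre lies 22 mm along its +x), 182 mm high (214 with spout); origin under it. It stands in the line of the holes on one side of the mount, so that the pin cannot come from there; which side varies.
- timer: Bystander: flat timer 60 x 62 x 20 mm, low enough to pass over, on the side of the mount away from the wash bottle. Origin under its centre.
- beaker_100: Bystander: glass beaker 57 mm across, 71 mm high, behind the mount. Origin under its centre.
- marker_black: Bystander: marker pen 135 mm long (x), 13 mm thick, lying in front. Origin under its centre.
- petri_dish: Bystander: petri dish 66 mm across, 15 mm high, behind the stall. Origin under its centre.
- indicator_a: Bystander: dropper bottle 38 mm across, 107 mm high, near the balance. Origin under its centre.

How it is judged:
By the outcome, as a careful person would: the job done as asked, in the order asked, and still so for the second after the job is handed in, with the robot touching nothing.
It also fails if it takes over 72 s, if anything falls off the work surface, if the arm or the gripper's body presses on something with over 40 N, if the wrist force passes 120 N, or if a joint passes its speed limit or range.

ROBOT

A 7-joint arm with a two-finger parallel gripper is mounted at the origin on a cart in front of the work surface, level with it; the furniture and walls round the work are solid. World frame = base frame: x ahead of the robot, y to its left, z up, the work surface at z = 0. Lengths are in m, angles in rad, forces in N, time in s.
With the tool pointing down it reaches from about 0.425 to 0.875 m from the base axis. Payload 8.4 kg.
Tool frame: the origin (TCP) lies between the finger pads; the fingertips stand 8 mm ahead of it and the grasp point (between the pads) lies 11 mm behind it (nose_length is the distance from the TCP to the fingertips, in m); z points along the fingers, y is the line along which they close (so a half turn about z gives the same grasp; the last joint's range is limited). The gripper opens to 85 mm and grips with 20 to 120 N. Pads are 22 mm wide; open, the fingers measure 114 mm over their backs; the gripper's body (76 mm by 85 mm) begins 54 mm behind the grasp point. The pads swing forward as they close: fully open they stand 13 mm farther back than shut.
Start: joints at [-1.215, 0.333, 0.04, 1.465, -0.013, 1.343, -0.059], TCP at [0.286, 0.584, 0.203] pointing down, gripper open.
Joint ranges: [-2.58, 2.58], [-0.38, 2.09], [-1.3, 1.39], [0.25, 2.4], [-1.5, 4.64], [0.08, 2.09], [-2.65, 2.65]. Speed limits (rad/s): [2.22, 2.22, 2.79, 2.79, 3.14, 3.14, 3.14].

INTERFACE

Orientations are given as a unit quaternion [x, y, z, w].
In Python, from workcell import read_state, capture, close_job, spot_in, spot_point, nose_length gives the robot as it stands.
- The arm moves only by the tool arm_command, never from a script. Its argument "plan" is a list of rows, each an object of numbers: "tx", "ty", "tz": the shift along the tool's x, y, z in units of 30 mm (1.0 is 30 mm); "yaw": the turn about the tool's z in units of 6 degrees (1.0 is 6 degrees). A call has 1 to 20 rows; each row is the pose to reach, as a shift and turn from the pose commanded when the call began, along the tool's axes at that moment; what a row does not reach only later rows make up. A row lasts 1/12 s, in which the tool goes at most 41.7 mm and 7.16 degrees, less where a joint would pass 70% of its speed; a pose out of reach is approached as far as the arm can. A call with a gripper value outside its range is refused whole. "claw" is the gripper's target within -1 to 1 (shut at 1, half-way at 0, fully open at -1), set as the call begins (left out, the last holds). The fingers move at their own pace and stop on an object; "grip_force" is the grip in N (left out, the last holds). Time passes only in rows, so rows that repeat a pose let the fingers close. It gives the time, the measured TCP pose, the force, the opening and the grip force at its end, in the units of the state.
- read_state(): the state, without advancing time (a new reading comes with each control period).
- capture(name): name is "scene" or "top" or "wrist"; returns a dict with "image" (420x560x3 uint8, blue, green, red), "depth" (420x560 float32, m along the optical axis (not along the pixel's ray), 0 where there is no reading), "mtx" (3x3 intrinsics, pixels), "dist" ([k1, k2, p1, p2, k3] as OpenCV has them; the pictures are not rectified), "view" (4x4, takes a point from world to camera coordinates). Camera axes: x right, y down, z forward; pixel columns grow to the right and rows downward; lengths in m; the calibration is good to about 2 mm. A picture is of the moment at which its call begins.
- close_job(): hands the job in; it is judged then, once.
Trained networks look in the newest picture that a camera, given by its name, has taken for a name from the list of things; names that differ only in an ending like _2 or _b are one class to them, and where a whole thing is asked for, a point or a joint stands for the part that bears it (a point fixed in the world has none). Each returns a list of dicts, best first, with "score" (0 to 1); they miss things now and then, are a little off and sometimes report something else, mostly with a low value. They report only what shows in the picture. A call takes as long as a camera call.
- spot_in(name, camera): "centre" ([x, y, z] in m, in world coordinates, good to about 4 mm: the middle of the surface that is visible of it).
- spot_point(name, camera): "centre" ([x, y, z] in m, in world coordinates, good to about 4 mm: a listed point, or the origin of a listed thing).
The state is a dict: "time": time; "q": joint angles; "joint_vel": joint speeds; "effort": joint torques, N m; "ee_pos": TCP position; "ee_rot": TCP orientation; "force": force on the tool from outside, world axes, zero at the start; "moment": the same for the moment, N m; "width": finger opening in m; "finger_force": force on a finger pad.
Only numpy, scipy, OpenCV 4.12 (cv2) and the standard library are available. Lean on these libraries where they do the work, as an engineer would, in place of code of your own. Each camera call takes 0.05 s, during which the arm holds its last target. There are 200 camera calls.

## Working session

There is one attempt and no reset: what is moved stays moved. The work goes in short steps, Python scripts to look and compute and a tool call to move; the robot and the scene stay as the last step left them, time stands still between calls to the robot, and variables do not carry over. Pictures are saved under pics/ and viewed, at most 10 in all, crops included, and the job is handed in when it is done.

Besides the shell and the picture viewer there is one more tool, called after "Call:" by a JSON object that holds its "name" and its "arguments". arm_command: Moves the arm, as the interface text tells. Its arguments: {"type":"object","properties":{"plan":{"type":"array"},"claw":{"type":"number"},"grip_force":{"type":"number"}},"required":["plan"]}

```bash
mkdir -p pics; ls
python3 - <<'E'
from workcell import *
import cv2,numpy as np
s=read_state();print({k:np.round(v,3).tolist() for k,v in s.items()})
ims=[]
for c in ("scene","top"):
    r=capture(c);cv2.imwrite(f"pics/{c}0.png",r["image"])
    print(c,np.round(np.linalg.inv(r["view"])[:3,3],3).tolist())
    for n in ("indexing_mount","ring_tab","ring_hole","lock_hole","pin_stall","lock_pin","pin_mid","wash_bottle","timer","beaker_100","marker_black","petri_dish","indicator_a"):
        for d in spot_point(n,c)[:1]: print(n,np.round(d["centre"],3).tolist(),round(d["score"],2))
print(nose_length)
E
```

```text
pics
{'time': 0.0, 'q': [-1.215, 0.334, 0.04, 1.466, -0.013, 1.343, -0.058], 'joint_vel': [-0.001, -0.002, 0.001, -0.001, 0.0, 0.001, 0.0], 'effort': [-0.001, -65.855, 1.365, -40.556, 0.017, 0.012, -0.0], 'ee_pos': [0.285, 0.583, 0.202], 'ee_rot': [0.225, 0.974, -0.001, -0.0], 'force': [-0.988, -0.253, -0.774], 'moment': [0.003, -0.01, 0.007], 'finger_force': 0.0, 'width': 0.085}
scene [-0.194, -0.648, 0.696]
indexing_mount [0.565, 0.073, 0.003] 0.81
ring_tab [0.53, 0.058, 0.144] 0.65
ring_hole [0.544, 0.066, 0.117] 0.6
lock_hole [0.562, 0.072, 0.12] 0.83
pin_stall [0.468, -0.289, 0.002] 0.75
pin_mid [0.479, -0.23, 0.012] 0.58
wash_bottle [0.488, 0.21, -0.002] 0.57
timer [0.606, -0.06, 0.002] 0.78
beaker_100 [0.73, 0.032, 0.004] 0.85
marker_black [0.412, 0.194, -0.001] 0.47
petri_dish [0.483, -0.486, -0.002] 0.68
indicator_a [0.633, -0.219, 0.003] 0.65
top [0.302, -0.14, 1.432]
indexing_mount [0.566, 0.072, -0.001] 0.87
ring_tab [0.524, 0.06, 0.149] 0.7
ring_hole [0.545, 0.07, 0.111] 0.59
lock_hole [0.57, 0.074, 0.119] 0.96
pin_stall [0.467, -0.29, 0.004] 0.66
pin_mid [0.482, -0.228, 0.015] 0.54
wash_bottle [0.49, 0.215, -0.001] 0.73
timer [0.601, -0.059, 0.004] 0.57
beaker_100 [0.735, 0.033, -0.001] 0.67
marker_black [0.41, 0.198, 0.001] 0.55
petri_dish [0.483, -0.49, 0.003] 0.61
indicator_a [0.633, -0.215, -0.0] 0.7
0.008
```

View pics/scene0.png

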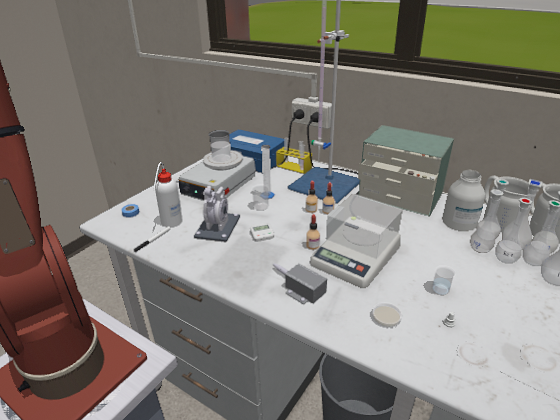

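View pics/top0.png

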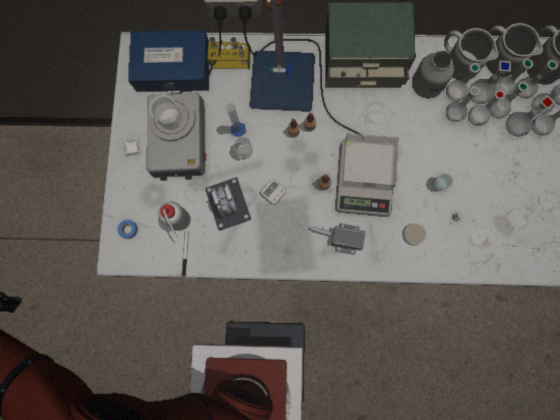

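The scene picture shows the mount at about (215,215), the bottle to its left at (170,200), the timer to its right at (262,232), and the stall with the pin at (300,282). The top picture puts the mount at (228,203) with a yaw of about +15°. The pin's shank points left from (347,238) to (310,230), a yaw of about -12°. The bottle is on the mount's +y side, so the pin has to come from -y.

```bash
cat > h.py <<'E'
from workcell import *
import numpy as np, cv2
from scipy.spatial.transform import Rotation as Ro
def go(p, head=None, s=None, quiet=False):
    """units from current pose to TCP p with tool-y heading (deg, world)"""
    s=s or read_state(); R=Ro.from_quat(s["ee_rot"]).as_matrix()
    d=R.T@(np.array(p)-s["ee_pos"])/0.03
    h=np.degrees(np.arctan2(R[1,1],R[0,1]))
    y=0 if head is None else -(((head-h)+90)%180-90)/6
    print("at",np.round(s["ee_pos"],4),"h %.2f"%h,"| tx ty tz",np.round(d,3),"yaw",round(y,3),"alt",round(y+30,2),round(y-30,2))
def pts(r):
    """world coordinates for every pixel (HxWx3)"""
    H,W=r["depth"].shape; u,v=np.meshgrid(np.arange(W),np.arange(H))
    n=cv2.undistortPoints(np.stack([u,v],-1).reshape(-1,1,2).astype(float),r["mtx"],np.array(r["dist"]))[:,0]
    z=r["depth"].reshape(-1,1); P=np.c_[n*z,z]; V=np.linalg.inv(r["view"])
    Q=P@V[:3,:3].T+V[:3,3]; Q[z[:,0]<=0]=np.nan
    return Q.reshape(H,W,3)
E
python3 - <<'E'
from h import *
go([0.285,0.583,0.32]); go([0.50,0.03,0.32],15)
r=capture("top");Q=pts(r)
def box(c,rad,z0,z1):
    m=(np.hypot(Q[...,0]-c[0],Q[...,1]-c[1])<rad)&(Q[...,2]>z0)&(Q[...,2]<z1)
    P=Q[m]; rc=cv2.minAreaRect((P[:,:2]*1000).astype(np.float32)); print(len(P),rc, np.median(P[:,2]))
box((.566,.073),.1,.007,.017)
box((.467,-.29),.07,.040,.052)
m=(np.hypot(Q[...,0]-.485,Q[...,1]+.21)<.04)&(Q[...,2]>.012)&(Q[...,2]<.03)
P=Q[m][:,:2];u=np.linalg.svd(P-P.mean(0))[2][0];print(len(P),P.mean(0),u)
E
```

```text
at [0.2855 0.5839 0.2032] h 63.94 | tx ty tz [ 2.000e-03 -3.500e-02 -3.892e+00] yaw 0 alt 30 -30
at [0.2855 0.5839 0.2032] h 63.94 | tx ty tz [-14.533 -13.446  -3.893] yaw 8.157 alt 38.16 -21.84
871 ((562.0682373046875, 66.67396545410156), (165.66758728027344, 186.5825653076172), 26.678592681884766) 0.011936631177191792
555 ((468.3276672363281, -287.0928649902344), (90.21681213378906, 54.64904022216797), 81.18865203857422) 0.046034206031035696
99 [ 0.48702264 -0.21208386] [-0.24276808 -0.97008436]
```

Call:
{"name": "arm_command", "arguments": {"plan": [{"tz":-1.3},{"tz":-2.6},{"tz":-3.9},{"tx":-14.5,"ty":-13.5,"tz":-3.9,"yaw":8.16},{"tx":-14.5,"ty":-13.5,"tz":-3.9,"yaw":8.16},{"tx":-14.5,"ty":-13.5,"tz":-3.9,"yaw":8.16},{"tx":-14.5,"ty":-13.5,"tz":-3.9,"yaw":8.16},{"tx":-14.5,"ty":-13.5,"tz":-3.9,"yaw":8.16},{"tx":-14.5,"ty":-13.5,"tz":-3.9,"yaw":8.16},{"tx":-14.5,"ty":-13.5,"tz":-3.9,"yaw":8.16},{"tx":-14.5,"ty":-13.5,"tz":-3.9,"yaw":8.16},{"tx":-14.5,"ty":-13.5,"tz":-3.9,"yaw":8.16},{"tx":-14.5,"ty":-13.5,"tz":-3.9,"yaw":8.16},{"tx":-14.5,"ty":-13.5,"tz":-3.9,"yaw":8.16},{"tx":-14.5,"ty":-13.5,"tz":-3.9,"yaw":8.16},{"tx":-14.5,"ty":-13.5,"tz":-3.9,"yaw":8.16},{"tx":-14.5,"ty":-13.5,"tz":-3.9,"yaw":8.16},{"tx":-14.5,"ty":-13.5,"tz":-3.9,"yaw":8.16},{"tx":-14.5,"ty":-13.5,"tz":-3.9,"yaw":8.16},{"tx":-14.5,"ty":-13.5,"tz":-3.9,"yaw":8.16}], "claw": -0.2}}

```text
invalid input
```

Call:
{"name": "arm_command", "arguments": {"plan": [{"tx":0,"ty":0,"tz":-1.3,"yaw":0},{"tx":0,"ty":0,"tz":-2.6,"yaw":0},{"tx":0,"ty":0,"tz":-3.9,"yaw":0}], "claw": -0.2}}

```text
time: 1.7
ee_pos: [0.2853, 0.5833, 0.3213]
ee_rot: [0.225, 0.974, -0.001, -0.0]
force: [0.2, 0.7, -0.1]
width: 0.052
finger_force: 0.0
```

Call:
{"name": "arm_command", "arguments": {"plan": [{"tx":-1.2,"ty":-1.1,"tz":0,"yaw":0.7},{"tx":-2.4,"ty":-2.2,"tz":0,"yaw":1.4},{"tx":-3.6,"ty":-3.3,"tz":0,"yaw":2.1},{"tx":-4.8,"ty":-4.4,"tz":0,"yaw":2.8},{"tx":-6.0,"ty":-5.5,"tz":0,"yaw":3.5},{"tx":-7.2,"ty":-6.6,"tz":0,"yaw":4.2},{"tx":-8.4,"ty":-7.7,"tz":0,"yaw":4.9},{"tx":-9.6,"ty":-8.8,"tz":0,"yaw":5.6},{"tx":-10.8,"ty":-9.9,"tz":0,"yaw":6.3},{"tx":-12.0,"ty":-11.0,"tz":0,"yaw":7.0},{"tx":-13.2,"ty":-12.2,"tz":0,"yaw":7.7},{"tx":-14.5,"ty":-13.5,"tz":0,"yaw":8.16},{"tx":-14.5,"ty":-13.5,"tz":0,"yaw":8.16},{"tx":-14.5,"ty":-13.5,"tz":0,"yaw":8.16},{"tx":-14.5,"ty":-13.5,"tz":0,"yaw":8.16},{"tx":-14.5,"ty":-13.5,"tz":0,"yaw":8.16}]}}

```text
time: 3.03
ee_pos: [0.4991, 0.0244, 0.3206]
ee_rot: [0.612, 0.791, 0.0, 0.0]
force: [0.4, 0.5, 0.4]
width: 0.0516
finger_force: 0.0
```

Run:
```python
from h import *
r=capture("wrist");cv2.imwrite("pics/w1.png",r["image"])
print(np.round(np.linalg.inv(r["view"]),3))
for n in ("indexing_mount","ring_tab","ring_hole","lock_hole","pin_mid"):
    for d in spot_point(n,"wrist")[:1]: print(n,np.round(d["centre"],4).tolist(),round(d["score"],2))
Q=pts(r);np.save("Q.npy",Q)
```

```text
[[ 0.968  0.242  0.074  0.481]
 [ 0.253 -0.926 -0.279  0.097]
 [ 0.001  0.289 -0.957  0.491]
 [ 0.     0.     0.     1.   ]]
indexing_mount [0.5656, 0.0772, -0.0036] 0.97
ring_tab [0.5302, 0.0585, 0.1448] 0.56
ring_hole [0.5421, 0.0632, 0.1151] 0.85
lock_hole [0.5685, 0.0754, 0.1195] 0.7
```

View pics/w1.png

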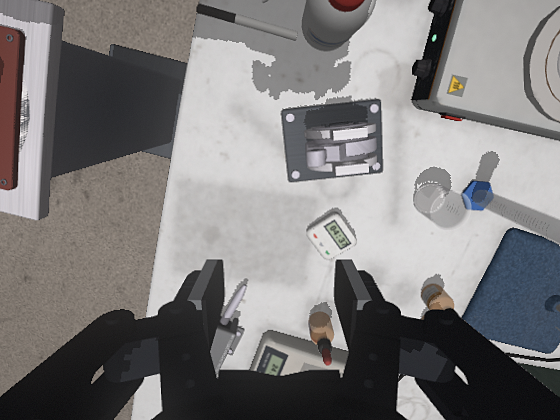

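The wrist picture shows the base plate at (333,140), the ear tops at (350,131) and (352,168), and the tab barrel at (317,157). I'll fit the plate and the ear tops from depth.

Run:
```python
from h import *
Q=np.load("Q.npy")
reg=(np.hypot(Q[...,0]-.566,Q[...,1]-.073)<.1)
def lab(z0,z1,mn):
    m=(reg&(Q[...,2]>z0)&(Q[...,2]<z1)).astype(np.uint8)
    n,L,st,c=cv2.connectedComponentsWithStats(m)
    for i in range(1,n):
        if st[i,4]>mn:
            P=Q[L==i];rc=cv2.minAreaRect((P[:,:2]*1000).astype(np.float32));print(z0,st[i,4],np.round(c[i]),np.round(rc[0],1),np.round(rc[1],1),round(rc[2],1),np.round(np.median(P,0),4),"max",np.round(P.max(0),4))
lab(.006,.018,300); lab(.127,.137,30); lab(.142,.17,20)
```

```text
0.006 3875 [325. 134.] [566.4  77. ] [141.5 105.1] 21.3 [0.5397 0.0929 0.0112] max [0.6477 0.1485 0.0171]
0.127 355 [350. 133.] [559.4  94.7] [36.8 10.2] 21.0 [0.5593 0.0948 0.1313] max [0.578  0.1058 0.1335]
0.127 210 [333. 153.] [547.7  69.7] [18.7 16.2] 20.5 [0.549  0.0703 0.1297] max [0.5579 0.0805 0.1338]
0.127 333 [352. 169.] [572.8  58.9] [36.3 10.5] 21.1 [0.5731 0.0592 0.1314] max [0.5913 0.0702 0.1336]
0.142 321 [315. 158.] [528.6  62.7] [19.8 16.3] 21.8 [0.5278 0.0631 0.1543] max [0.5401 0.0726 0.1571]
```

Run:
```python
from h import *
go([.5286,.0627,.19],21); go([.5286,.0627,.144],21)
```

```text
at [0.4981 0.0305 0.3202] h 15.12 | tx ty tz [0.772 1.262 4.339] yaw -0.98 alt 29.02 -30.98
at [0.4981 0.0305 0.3202] h 15.12 | tx ty tz [0.772 1.262 5.872] yaw -0.98 alt 29.02 -30.98
```

Call:
{"name": "arm_command", "arguments": {"plan": [{"tx":0.4,"ty":0.65,"tz":1,"yaw":-0.5},{"tx":0.77,"ty":1.26,"tz":2,"yaw":-0.98},{"tx":0.77,"ty":1.26,"tz":3,"yaw":-0.98},{"tx":0.77,"ty":1.26,"tz":4,"yaw":-0.98},{"tx":0.77,"ty":1.26,"tz":4.3,"yaw":-0.98},{"tx":0.77,"ty":1.26,"tz":4.3,"yaw":-0.98},{"tx":0.77,"ty":1.26,"tz":4.3,"yaw":-0.98},{"tx":0.77,"ty":1.26,"tz":4.3,"yaw":-0.98}], "claw": 0.15}}

```text
time: 4.0
ee_pos: [0.53, 0.0614, 0.1933]
ee_rot: [0.567, 0.823, 0.001, 0.001]
force: [0.9, 0.5, -0.1]
width: 0.0364
finger_force: 0.0
```

Run:
```python
from h import *
go([.5286,.0627,.144],21)
s=read_state();print(s["width"],s["force"])
r=capture("wrist");cv2.imwrite("pics/w2.png",r["image"][60:360])
for n in ("ring_tab",):
    for d in spot_point(n,"wrist")[:1]: print(n,np.round(d["centre"],4).tolist(),round(d["score"],2))
```

```text
at [0.53   0.0614 0.1933] h 20.87 | tx ty tz [ 0.058 -0.032  1.644] yaw -0.022 alt 29.98 -30.02
0.03637663880136824 [ 0.92570914  0.51021795 -0.06630885]
ring_tab [0.5304, 0.0598, 0.148] 0.94
```

View pics/w2.png

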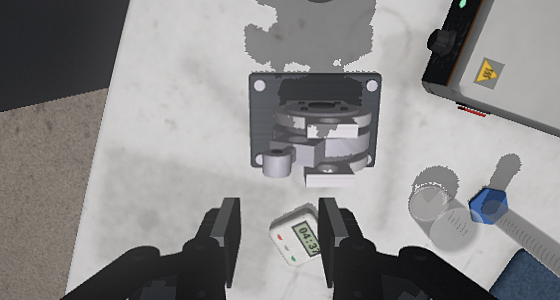

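The barrel is at (277,163), centred between the fingers at about (228..332). I'll go down and close.

Call:
{"name": "arm_command", "arguments": {"plan": [{"tx":0.05,"ty":-0.03,"tz":0.8,"yaw":0},{"tx":0.05,"ty":-0.03,"tz":1.3,"yaw":0},{"tx":0.05,"ty":-0.03,"tz":1.62,"yaw":0},{"tx":0.05,"ty":-0.03,"tz":1.62,"yaw":0},{"tx":0.05,"ty":-0.03,"tz":1.62,"yaw":0}]}}

```text
time: 4.52
ee_pos: [0.5279, 0.0621, 0.1433]
ee_rot: [0.567, 0.823, 0.0, 0.0]
force: [-0.3, 0.7, -0.7]
width: 0.0365
finger_force: 0.0
```

Call:
{"name": "arm_command", "arguments": {"plan": [{"tx":0,"ty":0,"tz":0,"yaw":0},{"tx":0,"ty":0,"tz":0,"yaw":0},{"tx":0,"ty":0,"tz":0,"yaw":0},{"tx":0,"ty":0,"tz":0,"yaw":0},{"tx":0,"ty":0,"tz":0,"yaw":0}], "claw": 1, "grip_force": 20}}

```text
time: 4.93
ee_pos: [0.5277, 0.0622, 0.1429]
ee_rot: [0.567, 0.823, 0.0, 0.0]
force: [0.2, -0.3, 1.2]
width: -0.0
finger_force: 0.0
```

Run:
```python
from h import *
import math
s=read_state()
print(s["width"],s["force"])
c=np.array([.5662,.0768]); x=np.array([.9336,.3584])
p=s["ee_pos"]; a=-(p[:2]-c)@x; th=math.asin(a/.09); off=p[2]-.066-.09*math.cos(th)
print(th,off,(p[:2]-c)@np.array([-.3584,.9336]))
for t in (.3,.2,.1,.05,0): go(np.r_[c-x*.09*math.sin(t),.066+.09*math.cos(t)+off],21)
```

```text
-3.624491701630447e-05 [ 0.20528354 -0.28153157  1.21300107]
0.4751211776890986 -0.003094263977669029 0.00013189177874935577
at [0.5277 0.0622 0.1429] h 20.86 | tx ty tz [-0.003  0.486 -0.198] yaw -0.024 alt 29.98 -30.02
at [0.5277 0.0622 0.1429] h 20.86 | tx ty tz [-0.002  0.776 -0.272] yaw -0.024 alt 29.98 -30.02
at [0.5277 0.0622 0.1429] h 20.86 | tx ty tz [-0.002  1.073 -0.317] yaw -0.024 alt 29.98 -30.02
at [0.5277 0.0622 0.1429] h 20.86 | tx ty tz [-1.000e-03  1.223e+00 -3.280e-01] yaw -0.024 alt 29.98 -30.02
at [0.5277 0.0622 0.1429] h 20.86 | tx ty tz [-1.000e-03  1.372e+00 -3.320e-01] yaw -0.024 alt 29.98 -30.02
```

Run:
```python
from h import *
for c in ("wrist","scene"):
  r=capture(c)
  for n in ("ring_tab","ring_hole"):
    for d in spot_point(n,c)[:1]: print(c,n,np.round(d["centre"],4).tolist(),round(d["score"],2))
  im=r["image"]
  if c=="wrist": a=im[60:360,100:460]
  else: b=cv2.resize(im[150:260,160:300],None,fx=3,fy=3,interpolation=2)[:300]
cv2.imwrite("pics/w3.png",np.hstack([a,b]))
```

```text
wrist ring_tab [0.5321, 0.0656, 0.1482] 0.88
wrist ring_hole [0.5411, 0.0656, 0.1167] 0.91
scene ring_tab [0.5281, 0.0572, 0.1457] 0.81
scene ring_hole [0.5437, 0.0669, 0.1131] 0.64
```

View pics/w3.png

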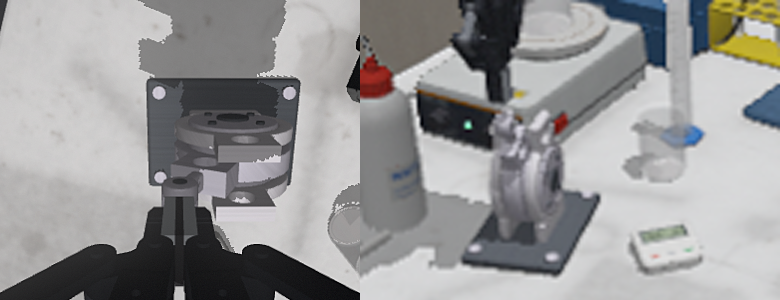

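Run:
```python
from h import *
r=capture("wrist");s=read_state();p=s["ee_pos"];print(p)
V=r["view"]
for q in (p,p-[0,0,.008],[.5286,.0627,.1465],[.5286,.0627,.1565]):
    uv=cv2.projectPoints(np.array([q],float),cv2.Rodrigues(V[:3,:3])[0],V[:3,3],r["mtx"],np.array(r["dist"]))[0].ravel();print(np.round(uv-[100,60]))
Q=pts(r);
for v in range(230,300,5): print(v-60,np.round(Q[v,280],4),np.round(Q[v,290],4))
```

```text
[0.52752057 0.06213169 0.1426099 ]
[177. 193.]
[177. 187.]
[179. 195.]
[179. 203.]
170 [0.5275 0.0676 0.1199] [0.533  0.0704 0.1216]
175 [0.5287 0.0645 0.1196] [0.5326 0.0706 0.1311]
180 [0.5263 0.0706 0.1445] [0.5315 0.0723 0.1439]
185 [0.5263 0.0706 0.1518] [0.5312 0.0723 0.1512]
190 [0.5266 0.0696 0.1558] [0.5316 0.0709 0.1544]
195 [0.5276 0.0673 0.1563] [0.5327 0.0683 0.1544]
200 [0.5246 0.0746 0.1794] [0.5291 0.0754 0.1776]
205 [0.5248 0.0743 0.1836] [0.5285 0.0763 0.1846]
210 [0.5249 0.074  0.1876] [0.5286 0.0757 0.1881]
215 [0.5247 0.0745 0.193 ] [0.5283 0.0761 0.1935]
220 [0.5248 0.0742 0.1965] [0.5284 0.0756 0.1966]
225 [0.5248 0.0742 0.2004] [0.528  0.0761 0.2016]
230 [0.5249 0.0739 0.2036] [0.5282 0.0753 0.2038]
235 [0.5247 0.0744 0.208 ] [0.5281 0.0753 0.2075]
```

Run:
```python
from h import *
r=capture("scene");Q=pts(r)
m=(np.hypot(Q[...,0]-.5275,Q[...,1]-.062)<.03)&(Q[...,2]>.13)
vs,us=np.where(m);print(us.min(),us.max(),vs.min(),vs.max())
for v in range(vs.min(),vs.max()+1,2):
    k=np.where(m[v])[0]
    if len(k): print(v,k.min(),k.max(),np.round(np.median(Q[v,k],0),3),r["image"][v,k].mean(0).round())
```

```text
180 217 62 196
62 182 182 [0.498 0.064 0.502] [24. 29. 53.]
64 180 190 [0.503 0.06  0.497] [23. 26. 51.]
66 180 193 [0.51  0.062 0.491] [38. 43. 87.]
122 207 207 [0.526 0.033 0.355] [77. 78. 77.]
124 191 201 [0.502 0.05  0.354] [103.  99.  96.]
126 189 205 [0.503 0.048 0.348] [106. 102.  98.]
146 202 211 [0.534 0.049 0.284] [34. 30. 29.]
148 202 212 [0.536 0.048 0.278] [33. 29. 28.]
150 202 212 [0.522 0.044 0.279] [35. 31. 30.]
152 203 211 [0.52  0.043 0.275] [35. 30. 29.]
154 203 211 [0.521 0.043 0.269] [31. 27. 26.]
156 203 212 [0.523 0.045 0.261] [32. 28. 27.]
158 203 212 [0.522 0.044 0.256] [30. 26. 25.]
160 200 212 [0.516 0.045 0.253] [28. 25. 24.]
162 202 212 [0.518 0.046 0.246] [33. 29. 28.]
164 203 212 [0.519 0.049 0.24 ] [35. 32. 31.]
166 204 211 [0.531 0.05  0.227] [53. 51. 50.]
168 205 211 [0.533 0.05  0.219] [46. 43. 42.]
170 206 210 [0.526 0.048 0.219] [66. 63. 62.]
172 199 209 [0.521 0.052 0.215] [55. 50. 49.]
174 201 208 [0.519 0.058 0.207] [65. 61. 60.]
176 202 209 [0.519 0.053 0.201] [55. 51. 49.]
178 202 209 [0.519 0.053 0.196] [59. 55. 53.]
180 202 210 [0.517 0.054 0.19 ] [63. 58. 57.]
182 202 210 [0.519 0.055 0.183] [68. 63. 62.]
184 203 209 [0.523 0.058 0.175] [106. 103. 100.]
188 206 208 [0.531 0.065 0.157] [150. 142. 143.]
190 205 211 [0.525 0.057 0.156] [165. 156. 158.]
192 205 214 [0.527 0.059 0.148] [160. 151. 153.]
194 205 212 [0.522 0.059 0.143] [119. 111. 113.]
196 207 211 [0.533 0.063 0.131] [109. 102. 103.]
```

The fingers closed above the barrel. Both cameras put the real fingertips about 34 mm higher than the reported TCP (z=0.177 against 0.143), so I'll allow for that: open, then go 40 mm lower.

Call:
{"name": "arm_command", "arguments": {"plan": [{"tx":0,"ty":0,"tz":0,"yaw":0},{"tx":0,"ty":0,"tz":0,"yaw":0},{"tx":0,"ty":0,"tz":0,"yaw":0},{"tx":0,"ty":0,"tz":0,"yaw":0}], "claw": 0.1}}

```text
time: 5.67
ee_pos: [0.5276, 0.0621, 0.1426]
ee_rot: [0.567, 0.823, -0.0, 0.0]
force: [-0.3, 0.8, 0.7]
width: 0.0379
finger_force: 0.0
```

Run:
```python
from h import *
r=capture("wrist");s=read_state();p=s["ee_pos"];print(p,s["width"]); Q=pts(r)
R=Ro.from_quat(s["ee_rot"]).as_matrix(); L=(Q-p)@R   # tool coords
m=(abs(L[...,0])<.016)&(abs(L[...,1])<.05)&(L[...,2]<-.015)&(L[...,2]>-.08)
for sg in (-1,1):
    k=L[m&(np.sign(L[...,1])==sg)]; k=k[k[:,2]>np.nanmax(k[:,2])-.012]; print(sg,len(k),k.min(0).round(4),k.max(0).round(4),np.median(k,0).round(4))
```

```text
[0.52755641 0.06212131 0.14260659] 0.038753450242140844
-1 305 [-0.0098 -0.0308 -0.0402] [ 0.0128 -0.0176 -0.0282] [ 0.0083 -0.0186 -0.0364]
1 295 [-0.0101  0.0201 -0.0397] [ 0.0131  0.0339 -0.0277] [ 0.0084  0.0208 -0.0361]
```

Call:
{"name": "arm_command", "arguments": {"plan": [{"tx":0,"ty":0,"tz":0.5,"yaw":0},{"tx":0,"ty":0,"tz":0.9,"yaw":0},{"tx":0,"ty":0,"tz":1.27,"yaw":0},{"tx":0,"ty":0,"tz":1.27,"yaw":0},{"tx":0,"ty":0,"tz":1.27,"yaw":0}]}}

```text
time: 6.13
ee_pos: [0.527, 0.0619, 0.1037]
ee_rot: [0.567, 0.823, -0.001, -0.0]
force: [0.2, 0.0, 0.8]
width: 0.0384
finger_force: 0.0
```

Call:
{"name": "arm_command", "arguments": {"plan": [{"tx":0,"ty":0,"tz":0,"yaw":0},{"tx":0,"ty":0,"tz":0,"yaw":0},{"tx":0,"ty":0,"tz":0,"yaw":0},{"tx":0,"ty":0,"tz":0,"yaw":0},{"tx":0,"ty":0,"tz":0,"yaw":0}], "claw": 1, "grip_force": 20}}

```text
time: 6.55
ee_pos: [0.5278, 0.0622, 0.1047]
ee_rot: [0.567, 0.823, 0.0, 0.0]
force: [0.8, 0.1, 0.4]
width: 0.0196
finger_force: 17.7
```

Call:
{"name": "arm_command", "arguments": {"plan": [{"tx":0,"ty":0.15,"tz":-0.07,"yaw":0},{"tx":0,"ty":0.31,"tz":-0.135,"yaw":0},{"tx":0,"ty":0.45,"tz":-0.18,"yaw":0},{"tx":0,"ty":0.6,"tz":-0.225,"yaw":0},{"tx":0,"ty":0.75,"tz":-0.255,"yaw":0},{"tx":0,"ty":0.9,"tz":-0.283,"yaw":0},{"tx":0,"ty":1.02,"tz":-0.3,"yaw":0},{"tx":0,"ty":1.13,"tz":-0.31,"yaw":0},{"tx":0,"ty":1.24,"tz":-0.315,"yaw":0},{"tx":0,"ty":1.343,"tz":-0.317,"yaw":0},{"tx":0,"ty":1.343,"tz":-0.317,"yaw":0},{"tx":0,"ty":1.343,"tz":-0.317,"yaw":0},{"tx":0,"ty":1.343,"tz":-0.317,"yaw":0},{"tx":0,"ty":1.343,"tz":-0.317,"yaw":0}]}}

```text
time: 7.72
ee_pos: [0.5655, 0.0766, 0.1141]
ee_rot: [0.567, 0.823, 0.0, 0.0]
force: [0.1, -0.6, 0.4]
width: 0.0191
finger_force: 19.8
```

Run:
```python
from h import *
c=np.array([.5662,.0768]); x=np.array([.9336,.3584])
s=read_state();print(s["width"],s["force"],s["ee_pos"],(s["ee_pos"][:2]-c)@x)
for cam in ("wrist","scene"):
  capture(cam)
  for n in ("ring_tab","ring_hole"):
    for d in spot_point(n,cam)[:1]: print(cam,n,np.round(d["centre"],4),"x off",round((np.array(d["centre"])[:2]-c)@x,4),round(d["score"],2))
```

```text
0.019097868662973326 [ 0.1022766  -0.57925069  0.35800302] [0.56553261 0.07657083 0.11411658] -0.0007052085428583841
wrist ring_tab [0.57   0.0764 0.1574] x off 0.0034 0.81
wrist ring_hole [0.5615 0.0744 0.121 ] x off -0.0052 0.61
scene ring_tab [0.5649 0.0731 0.1509] x off -0.0025 0.55
scene ring_hole [0.5651 0.0744 0.1251] x off -0.0019 0.64
```

Call:
{"name": "arm_command", "arguments": {"plan": [{"tx":0,"ty":0,"tz":0,"yaw":0},{"tx":0,"ty":0,"tz":0,"yaw":0},{"tx":0,"ty":0,"tz":0,"yaw":0},{"tx":0,"ty":0,"tz":0,"yaw":0},{"tx":0,"ty":0,"tz":-1,"yaw":0},{"tx":0,"ty":0,"tz":-2,"yaw":0},{"tx":0,"ty":0,"tz":-3,"yaw":0},{"tx":0,"ty":0,"tz":-4,"yaw":0},{"tx":0,"ty":0,"tz":-5,"yaw":0},{"tx":0,"ty":0,"tz":-5,"yaw":0},{"tx":0,"ty":0,"tz":-5,"yaw":0}], "claw": 0.1}}

```text
time: 8.93
ee_pos: [0.5661, 0.0766, 0.2657]
ee_rot: [0.567, 0.823, 0.001, 0.001]
force: [0.3, 1.1, -0.0]
width: 0.0386
finger_force: 0.0
```

Run:
```python
from h import *
r=capture("wrist");Q=pts(r);s=read_state();print(s["ee_pos"])
reg=(np.hypot(Q[...,0]-.566,Q[...,1]-.073)<.1)
def lab(z0,z1,mn):
    m=(reg&(Q[...,2]>z0)&(Q[...,2]<z1)).astype(np.uint8)
    n,L,st,c=cv2.connectedComponentsWithStats(m)
    for i in range(1,n):
        if st[i,4]>mn:
            P=Q[L==i];rc=cv2.minAreaRect((P[:,:2]*1000).astype(np.float32));print(z0,st[i,4],np.round(c[i]),np.round(rc[0],1),np.round(rc[1],1),round(rc[2],1),"max",np.round(P.max(0),4))
lab(.006,.018,500);lab(.127,.137,30); lab(.142,.175,20)
# finger tips, pin
R=Ro.from_quat(s["ee_rot"]).as_matrix(); L=(Q-s["ee_pos"])@R
m=(abs(L[...,0])<.016)&(abs(L[...,1])<.05)&(L[...,2]<-.015)&(L[...,2]>-.08)
k=L[m];print("tip",k.max(0),k.min(0))
r=capture("top");Q=pts(r)
for (a,b) in ((.012,.03),):
    m=(np.hypot(Q[...,0]-.49,Q[...,1]+.20)<.045)&(Q[...,2]>.016)&(Q[...,2]<.026)
    P=Q[m];print(len(P),P.mean(0));vx=cv2.fitLine((P[:,:2]).astype(np.float32),cv2.DIST_HUBER,0,.001,.001).ravel();print(vx)
    t=(P[:,:2]-vx[2:])@vx[:2];print(vx[2:]+vx[:2]*t.min(),vx[2:]+vx[:2]*t.max())
```

```text
[0.56533838 0.07661489 0.26411861]
0.006 4415 [278. 159.] [565.6  77.3] [140.2 101.9] 20.9 max [0.6474 0.1485 0.0177]
0.127 427 [277. 174.] [559.3  94.7] [35.1  9.4] 21.3 max [0.5773 0.1053 0.1332]
0.127 411 [277. 192.] [565.9  77.3] [35.9 16.3] 20.9 max [0.5853 0.091  0.1365]
0.127 333 [277. 214.] [572.6  59.5] [34.5 10.5] 20.9 max [0.5904 0.0702 0.1327]
0.142 475 [277. 201.] [565.7  77.7] [19.2 16.1] 21.3 max [0.5772 0.0879 0.1662]
tip [ 0.01515422  0.04993906 -0.0298323 ] [-0.01096262 -0.04945989 -0.07999694]
79 [ 0.48661927 -0.21275511  0.01986706]
[ 0.22467887  0.9744329   0.48661926 -0.21275511]
[ 0.47958807 -0.24324943] [ 0.49509732 -0.17598577]
```

The tab is level with the ears: column 277 for all of them, with centres agreeing within 0.5 mm. Next I'll move over the pin.

Run:
```python
from h import *
go([.489,-.20,.15],-12)
```

```text
at [0.5648 0.0766 0.2632] h 20.87 | tx ty tz [-7.715 -5.642  3.778] yaw 5.478 alt 35.48 -24.52
```

Call:
{"name": "arm_command", "arguments": {"plan": [{"tx":-1.0,"ty":-0.7,"tz":0,"yaw":0.7},{"tx":-2.0,"ty":-1.45,"tz":0,"yaw":1.4},{"tx":-3.0,"ty":-2.2,"tz":0,"yaw":2.1},{"tx":-4.0,"ty":-2.9,"tz":0,"yaw":2.8},{"tx":-5.0,"ty":-3.65,"tz":0.6,"yaw":3.5},{"tx":-6.0,"ty":-4.4,"tz":1.2,"yaw":4.2},{"tx":-7.0,"ty":-5.1,"tz":2,"yaw":4.9},{"tx":-7.7,"ty":-5.65,"tz":3,"yaw":5.48},{"tx":-7.7,"ty":-5.65,"tz":3.78,"yaw":5.48},{"tx":-7.7,"ty":-5.65,"tz":3.78,"yaw":5.48},{"tx":-7.7,"ty":-5.65,"tz":3.78,"yaw":5.48},{"tx":-7.7,"ty":-5.65,"tz":3.78,"yaw":5.48}]}}

```text
time: 10.03
ee_pos: [0.4898, -0.1988, 0.1513]
ee_rot: [0.777, 0.63, -0.0, 0.0]
force: [0.6, 0.4, 0.5]
width: 0.0383
finger_force: 0.0
```

Run:
```python
from h import *
r=capture("wrist");Q=pts(r);s=read_state();print(s["ee_pos"])
cv2.imwrite("pics/w4.png",r["image"])
m=(np.hypot(Q[...,0]-.489,Q[...,1]+.20)<.045)&(Q[...,2]>.008)&(Q[...,2]<.026)
P=Q[m];rc=cv2.minAreaRect((P[:,:2]*1000).astype(np.float32));print(len(P),P.mean(0),rc)
T=P[P[:,2]>.017];v=cv2.fitLine(T[:,:2].astype(np.float32),cv2.DIST_HUBER,0,.001,.001).ravel();print(v,np.degrees(np.arctan2(v[1],v[0])))
t=(P[:,:2]-v[2:])@v[:2];print(v[2:]+v[:2]*t.min(),v[2:]+v[:2]*t.max())
m=(np.hypot(Q[...,0]-.468,Q[...,1]+.29)<.07)&(Q[...,2]>.04)&(Q[...,2]<.05);print(cv2.minAreaRect((Q[m][:,:2]*1000).astype(np.float32)))
for n in ("pin_mid","pin_stall","lock_pin"):
    for d in spot_point(n,"wrist")[:1]: print(n,np.round(d["centre"],4),round(d["score"],2))
go([.489,-.20,.15],-12)
```

```text
[ 0.4902624  -0.19880099  0.15181572]
1019 [ 0.48622269 -0.21010512  0.01815524] ((484.7812194824219, -208.61813354492188), (71.60015869140625, 23.974143981933594), 87.7674331665039)
[ 0.22884353  0.97346324  0.48564324 -0.21243557] 76.771
[ 0.47832611 -0.24356144] [ 0.49486794 -0.1731952 ]
((466.942138671875, -285.6268005371094), (91.2291030883789, 54.19147872924805), 80.87100219726562)
pin_mid [ 0.4843 -0.2254  0.0162] 0.66
pin_stall [ 4.666e-01 -2.880e-01  4.000e-04] 0.56
at [ 0.4902 -0.1991  0.1518] h -11.92 | tx ty tz [-0.038 -0.032  0.059] yaw 0.014 alt 30.01 -29.99
```

View pics/w4.png

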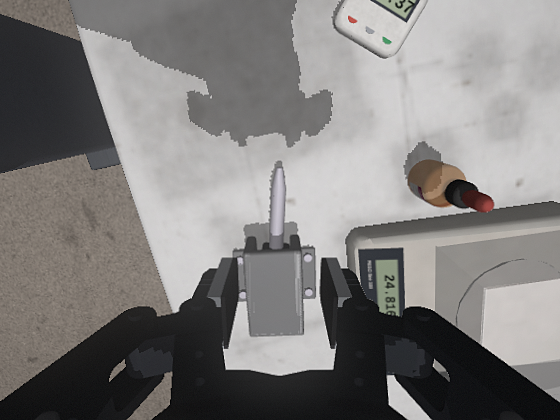

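The shank runs from (277,248) to (279,165) in the picture, the stall is at (277,290), and the balance corner is at (350,235). I'll check how close the balance is, then go down.

Run:
```python
from h import *
r=capture("wrist");Q=pts(r)
for u,v in ((353,235),(365,225),(355,260),(370,300),(420,215)): print(u,v,Q[v,u].round(3))
go([.4846,-.2119,.02],-13.2);go([.4846,-.2119,-.026],-13.2)
```

```text
353 235 [ 0.553 -0.252  0.021]
365 225 [ 0.568 -0.249  0.009]
355 260 [ 0.549 -0.272  0.033]
370 300 [ 0.524 -0.193  0.221]
420 215 [ 0.626 -0.253  0.   ]
at [ 0.4899 -0.1992  0.1516] h -11.94 | tx ty tz [-0.452 -0.093  4.386] yaw 0.21 alt 30.21 -29.79
at [ 0.4899 -0.1992  0.1516] h -11.94 | tx ty tz [-0.452 -0.095  5.919] yaw 0.21 alt 30.21 -29.79
```

Call:
{"name": "arm_command", "arguments": {"plan": [{"tx":-0.45,"ty":-0.1,"tz":1,"yaw":0.21},{"tx":-0.45,"ty":-0.1,"tz":2,"yaw":0.21},{"tx":-0.45,"ty":-0.1,"tz":3,"yaw":0.21},{"tx":-0.45,"ty":-0.1,"tz":4,"yaw":0.21},{"tx":-0.45,"ty":-0.1,"tz":4.8,"yaw":0.21},{"tx":-0.45,"ty":-0.1,"tz":5.3,"yaw":0.21},{"tx":-0.45,"ty":-0.1,"tz":5.6,"yaw":0.21},{"tx":-0.45,"ty":-0.1,"tz":5.7,"yaw":0.21},{"tx":-0.45,"ty":-0.1,"tz":5.7,"yaw":0.21}]}}

```text
time: 11.03
ee_pos: [0.4836, -0.2122, -0.0202]
ee_rot: [0.784, 0.621, -0.0, 0.0]
force: [0.8, -0.6, 0.3]
width: 0.0386
finger_force: 0.0
```

Run:
```python
from h import *
r=capture("wrist");Q=pts(r);s=read_state();print(s["ee_pos"],s["force"],s["width"])
R=Ro.from_quat(s["ee_rot"]).as_matrix(); L=(Q-s["ee_pos"])@R
m=(abs(L[...,0])<.016)&(abs(L[...,1])>.015)&(abs(L[...,1])<.04)&(L[...,2]<-.02)&(L[...,2]>-.08)
for sg in (-1,1):
    k=L[m&(np.sign(L[...,1])==sg)]; k=k[k[:,2]>np.nanmax(k[:,2])-.012]; print(sg,len(k),k.min(0).round(4),k.max(0).round(4))
go([.4846,-.2119,-.026],-13.2)
m=(np.hypot(Q[...,0]-.489,Q[...,1]+.20)<.03)&(Q[...,2]>.008)&(Q[...,2]<.024)
print("shank in tool",np.median(L[m],0))
```

```text
[ 0.4839919  -0.21250876 -0.01958748] [ 0.10691068 -0.6949515   0.01808248] 0.03847398564977479
-1 54 [-0.0113 -0.0325 -0.032 ] [ 0.0143 -0.0151 -0.02  ]
1 52 [-0.0076  0.0189 -0.0321] [ 0.0129  0.0394 -0.0201]
at [ 0.484  -0.2125 -0.0196] h -13.27 | tx ty tz [0.024 0.015 0.214] yaw -0.012 alt 29.99 -30.01
shank in tool [ 0.01172361  0.00205493 -0.03808493]
```

Call:
{"name": "arm_command", "arguments": {"plan": [{"tx":0,"ty":0.02,"tz":0.1,"yaw":0},{"tx":0,"ty":0.02,"tz":0.2,"yaw":0},{"tx":0,"ty":0.02,"tz":0.2,"yaw":0},{"tx":0,"ty":0.02,"tz":0.2,"yaw":0}]}}

```text
time: 11.42
ee_pos: [0.4841, -0.2124, -0.0261]
ee_rot: [0.784, 0.621, 0.0, 0.0]
force: [0.7, -0.3, -0.2]
width: 0.0381
finger_force: 0.0
```

Call:
{"name": "arm_command", "arguments": {"plan": [{"tx":0,"ty":0,"tz":0,"yaw":0},{"tx":0,"ty":0,"tz":0,"yaw":0},{"tx":0,"ty":0,"tz":0,"yaw":0},{"tx":0,"ty":0,"tz":0,"yaw":0},{"tx":0,"ty":0,"tz":0,"yaw":0}], "claw": 1, "grip_force": 40}}

```text
time: 11.83
ee_pos: [0.4841, -0.2124, -0.0262]
ee_rot: [0.784, 0.621, 0.0, 0.0]
force: [-0.5, 1.0, 0.9]
width: 0.0123
finger_force: 39.0
```

Call:
{"name": "arm_command", "arguments": {"plan": [{"tx":0.1,"ty":0,"tz":0,"yaw":0},{"tx":0.3,"ty":0,"tz":0,"yaw":0},{"tx":0.55,"ty":0,"tz":0,"yaw":0},{"tx":0.85,"ty":0,"tz":0,"yaw":0},{"tx":1.15,"ty":0,"tz":0,"yaw":0},{"tx":1.45,"ty":0,"tz":0,"yaw":0},{"tx":1.75,"ty":0,"tz":0,"yaw":0},{"tx":2.05,"ty":0,"tz":0,"yaw":0},{"tx":2.35,"ty":0,"tz":0,"yaw":0},{"tx":2.65,"ty":0,"tz":0,"yaw":0},{"tx":2.95,"ty":0,"tz":0,"yaw":0},{"tx":3.25,"ty":0,"tz":0,"yaw":0},{"tx":3.5,"ty":0,"tz":0,"yaw":0},{"tx":3.67,"ty":0,"tz":0,"yaw":0},{"tx":3.67,"ty":0,"tz":0,"yaw":0},{"tx":3.67,"ty":0,"tz":0,"yaw":0}]}}

```text
time: 13.17
ee_pos: [0.5095, -0.1044, -0.0263]
ee_rot: [0.784, 0.621, 0.0, -0.0]
force: [0.0, 1.4, 2.6]
width: 0.0124
finger_force: 39.1
```

Run:
```python
from h import *
s=read_state();print(s["ee_pos"],s["force"],s["width"])
r=capture("scene")
cv2.imwrite("pics/s5.png",cv2.resize(r["image"][180:340,150:370],None,fx=3,fy=3))
```

```text
[ 0.50953055 -0.10440688 -0.02628346] [0.04155844 1.41821884 2.56000966] 0.012439542398980862
```

View pics/s5.png

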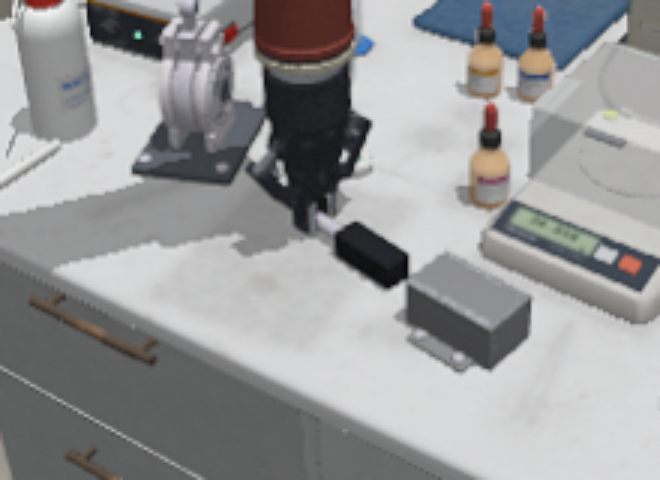

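The pin is out: the head shows at (370,255), clear of the stall at (470,305). Next I'll release it, rise and measure it.

Call:
{"name": "arm_command", "arguments": {"plan": [{"tx":0,"ty":0,"tz":0,"yaw":0},{"tx":0,"ty":0,"tz":0,"yaw":0},{"tx":0,"ty":0,"tz":0,"yaw":0},{"tx":0,"ty":0,"tz":-0.5,"yaw":0},{"tx":0,"ty":0,"tz":-1.5,"yaw":0},{"tx":-0.8,"ty":0,"tz":-2.5,"yaw":0},{"tx":-1.6,"ty":0,"tz":-3.5,"yaw":0},{"tx":-2.4,"ty":0,"tz":-4.2,"yaw":0},{"tx":-2.4,"ty":0,"tz":-4.2,"yaw":0},{"tx":-2.4,"ty":0,"tz":-4.2,"yaw":0},{"tx":-2.4,"ty":0,"tz":-4.2,"yaw":0}], "claw": -0.15}}

```text
time: 14.13
ee_pos: [0.4923, -0.1748, 0.099]
ee_rot: [0.784, 0.621, -0.0, -0.0]
force: [0.2, -0.2, -0.7]
width: 0.0489
finger_force: 0.0
```

Run:
```python
from h import *
r=capture("wrist");Q=pts(r);s=read_state();print(s["ee_pos"],s["width"])
cv2.imwrite("pics/w5.png",r["image"])
reg=(np.hypot(Q[...,0]-.499,Q[...,1]+.15)<.13)
for z0,z1 in ((.024,.032),(.012,.0235)):
    m=(reg&(Q[...,2]>z0)&(Q[...,2]<z1)).astype(np.uint8)
    n,L,st,c=cv2.connectedComponentsWithStats(m)
    for i in range(1,n):
        if st[i,4]>100:
            P=Q[L==i];rc=cv2.minAreaRect((P[:,:2]*1000).astype(np.float32));v=cv2.fitLine(P[:,:2].astype(np.float32),cv2.DIST_HUBER,0,.001,.001).ravel()
            t=(P[:,:2]-v[2:])@v[:2]
            print(z0,st[i,4],np.round(c[i]),np.round(rc[0],1),np.round(rc[1],1),round(rc[2],1),"line",v.round(4),np.degrees(np.arctan2(v[1],v[0])),v[2:]+v[:2]*t.max(),np.median(P[:,2]))
R=Ro.from_quat(s["ee_rot"]).as_matrix(); L=(Q-s["ee_pos"])@R
m=(abs(L[...,0])<.016)&(abs(L[...,1])>.018)&(abs(L[...,1])<.045)&(L[...,2]<-.02)&(L[...,2]>-.08)
for sg in (-1,1):
    k=L[m&(np.sign(L[...,1])==sg)]; k=k[k[:,2]>np.nanmax(k[:,2])-.012]; print(sg,len(k),k.min(0).round(4),k.max(0).round(4))
```

```text
[ 0.49218868 -0.17432895  0.09861291] 0.049110430334253954
0.024 3106 [279. 214.] [ 492.6 -176.1] [68.6 28. ] 76.7 line [ 0.2265  0.974   0.4929 -0.1746] 76.911125 [ 0.50034831 -0.1427299 ] 0.02702311951952445
0.024 256 [390. 283.] [ 567.8 -250.7] [25.8  5.3] 6.2 line [ 0.9998  0.0194  0.5668 -0.2511] 1.1100044 [ 0.58075592 -0.25081171] 0.02839188417260355
0.012 2306 [381.  43.] [593.  -74.8] [22.3 60.8] 48.2 line [ 0.6866 -0.727   0.5882 -0.0697] -46.639175 [ 0.61376111 -0.09681333] 0.014110315776402649
0.012 2053 [279. 119.] [ 511.4 -105.5] [81.5 26.8] 74.2 line [ 0.2258  0.9742  0.5088 -0.1068] 76.94962 [ 0.51846034 -0.06509892] 0.01883852473165798
0.012 287 [387. 275.] [ 568.7 -249.2] [ 4.1 29.3] 89.9 line [ 0.9993 -0.038   0.5671 -0.2491] -2.176839 [ 0.58330873 -0.24971714] 0.018061989126410993
-1 363 [-0.0096 -0.037  -0.042 ] [ 0.0128 -0.0235 -0.03  ]
1 363 [-0.01    0.0248 -0.042 ] [ 0.0127  0.0384 -0.0301]
```

Run:
```python
from h import *
go([.490,-.1855,-.0255],-13.1)
```

```text
at [ 0.4922 -0.1743  0.0986] h -13.24 | tx ty tz [-0.38   0.021  4.137] yaw -0.023 alt 29.98 -30.02
```

Call:
{"name": "arm_command", "arguments": {"plan": [{"tx":-0.38,"ty":0.02,"tz":1,"yaw":-0.02},{"tx":-0.38,"ty":0.02,"tz":2,"yaw":-0.02},{"tx":-0.38,"ty":0.02,"tz":3,"yaw":-0.02},{"tx":-0.38,"ty":0.02,"tz":3.6,"yaw":-0.02},{"tx":-0.38,"ty":0.02,"tz":3.95,"yaw":-0.02},{"tx":-0.38,"ty":0.02,"tz":4.13,"yaw":-0.02},{"tx":-0.38,"ty":0.02,"tz":4.13,"yaw":-0.02},{"tx":-0.38,"ty":0.02,"tz":4.13,"yaw":-0.02}]}}

```text
time: 14.85
ee_pos: [0.4911, -0.1866, -0.0238]
ee_rot: [0.783, 0.622, 0.0, 0.0]
force: [0.4, 0.4, -0.5]
width: 0.0489
finger_force: 0.0
```

Call:
{"name": "arm_command", "arguments": {"plan": [{"tx":0,"ty":0,"tz":0,"yaw":0},{"tx":0,"ty":0,"tz":0,"yaw":0},{"tx":0,"ty":0,"tz":0,"yaw":0},{"tx":0,"ty":0,"tz":0,"yaw":0},{"tx":0,"ty":0,"tz":0,"yaw":0}], "claw": 1, "grip_force": 60}}

```text
time: 15.27
ee_pos: [0.4918, -0.1868, -0.0229]
ee_rot: [0.783, 0.621, 0.001, 0.001]
force: [-0.6, 0.7, 6.7]
width: 0.0271
finger_force: 59.9
```

Run:
```python
from h import *
s=read_state();print(s["ee_pos"],s["width"],s["force"])
p=s["ee_pos"]
# grip is 43 mm behind head face -> pin_mid 67 mm ahead of it
c=np.array([.5659,.0772]);y=np.array([-.3575,.9339])
for t in (-.16,-.067): go(np.r_[c+y*t, p[2]+.104],20.95)
```

```text
[ 0.49177452 -0.18677243 -0.02294212] 0.0270906188574017 [-0.63704145  0.70608854  6.72897098]
at [ 0.4918 -0.1868 -0.0229] h -13.15 | tx ty tz [ 4.716  3.402 -3.456] yaw -5.683 alt 24.32 -35.68
at [ 0.4918 -0.1868 -0.0229] h -13.15 | tx ty tz [ 7.283  1.664 -3.458] yaw -5.683 alt 24.32 -35.68
```

Call:
{"name": "arm_command", "arguments": {"plan": [{"tx":0,"ty":0,"tz":-0.7,"yaw":0},{"tx":0,"ty":0,"tz":-1.6,"yaw":0},{"tx":0,"ty":0,"tz":-2.6,"yaw":0},{"tx":0,"ty":0,"tz":-3.45,"yaw":0},{"tx":0.55,"ty":0.45,"tz":-3.45,"yaw":-0.7},{"tx":1.1,"ty":0.9,"tz":-3.45,"yaw":-1.4},{"tx":1.7,"ty":1.35,"tz":-3.45,"yaw":-2.1},{"tx":2.2,"ty":1.8,"tz":-3.45,"yaw":-2.8},{"tx":2.8,"ty":2.25,"tz":-3.45,"yaw":-3.5},{"tx":3.3,"ty":2.7,"tz":-3.45,"yaw":-4.2},{"tx":3.9,"ty":3.15,"tz":-3.45,"yaw":-4.9},{"tx":4.44,"ty":3.59,"tz":-3.45,"yaw":-5.68},{"tx":4.44,"ty":3.59,"tz":-3.45,"yaw":-5.68},{"tx":4.44,"ty":3.59,"tz":-3.45,"yaw":-5.68},{"tx":4.44,"ty":3.59,"tz":-3.45,"yaw":-5.68}]}}

```text
time: 16.52
ee_pos: [0.6254, -0.0821, 0.0794]
ee_rot: [0.568, 0.823, -0.0, 0.0]
force: [-0.2, -0.5, -2.2]
width: 0.0267
finger_force: 59.5
```

```bash
cat > m.py <<'E'
from h import *
s=read_state();print(s["ee_pos"],s["width"],s["force"])
c=np.array([.5659,.0772]);ex=np.array([.9339,.3575]);ey=np.array([-.3575,.9339])
r=capture("wrist");Q=pts(r);
M=np.dstack([(Q[...,:2]-c)@ex,(Q[...,:2]-c)@ey,Q[...,2]])
T=s["ee_pos"];print("TCP mount",(T[:2]-c)@ex,(T[:2]-c)@ey,T[2])
sh=(abs(M[...,0])<.02)&(M[...,2]>.095)&(M[...,2]<.128)&(M[...,1]<-.027)
P=M[sh]
print(len(P),P.min(0).round(4),P.max(0).round(4))
for a in np.arange(-.14,-.025,.01):
    k=P[(P[:,1]>=a)&(P[:,1]<a+.01)]
    if len(k)>10: print(round(a,3),len(k),"x mid",((np.percentile(k[:,0],2)+np.percentile(k[:,0],98))/2).round(4),"w",(np.percentile(k[:,0],98)-np.percentile(k[:,0],2)).round(4),"ztop",np.percentile(k[:,2],95).round(4))
cv2.imwrite("pics/m.png",r["image"])
E
python3 m.py; go="";python3 -c "
from h import *
go([.6267,-.0816,.0785],20.95)"
```

```text
[ 0.62535405 -0.0821026   0.07942617] 0.026727581571403612 [-0.17004432 -0.50680155 -2.1806081 ]
TCP mount -0.0014265366893503992 -0.17002751932138294 0.07942617480380681
8255 [-0.02   -0.1953  0.1046] [ 0.0199 -0.0563  0.128 ]
-0.14 86 x mid -0.0007 w 0.028 ztop 0.128
-0.13 1140 x mid -0.0006 w 0.0256 ztop 0.1276
-0.12 896 x mid -0.0008 w 0.0134 ztop 0.1229
-0.11 964 x mid -0.0008 w 0.0132 ztop 0.123
-0.1 1005 x mid -0.001 w 0.0132 ztop 0.1229
-0.09 1053 x mid -0.0009 w 0.0131 ztop 0.1231
-0.08 1133 x mid -0.0008 w 0.0132 ztop 0.123
-0.07 1085 x mid -0.0009 w 0.0126 ztop 0.1228
-0.06 219 x mid -0.001 w 0.0106 ztop 0.1215
at [ 0.6252 -0.0824  0.0795] h 20.80 | tx ty tz [0.007 0.057 0.033] yaw -0.025 alt 29.98 -30.02
```

View pics/m.png

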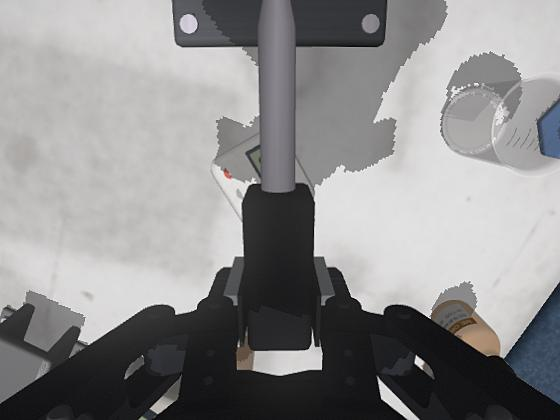

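The pin is level and parallel to the hole line, about 0.9 mm off in x and 1 mm low, with the head face at about y=-122 mm. I'll correct both and start inserting slowly.

Call:
{"name": "arm_command", "arguments": {"plan": [{"tx":0,"ty":0.03,"tz":-0.035,"yaw":-0.02},{"tx":0.2,"ty":0.03,"tz":-0.035,"yaw":-0.02},{"tx":0.4,"ty":0.03,"tz":-0.035,"yaw":-0.02},{"tx":0.6,"ty":0.03,"tz":-0.035,"yaw":-0.02},{"tx":0.75,"ty":0.03,"tz":-0.035,"yaw":-0.02},{"tx":0.9,"ty":0.03,"tz":-0.035,"yaw":-0.02},{"tx":1.05,"ty":0.03,"tz":-0.035,"yaw":-0.02},{"tx":1.2,"ty":0.03,"tz":-0.035,"yaw":-0.02},{"tx":1.35,"ty":0.03,"tz":-0.035,"yaw":-0.02},{"tx":1.5,"ty":0.03,"tz":-0.035,"yaw":-0.02},{"tx":1.5,"ty":0.03,"tz":-0.035,"yaw":-0.02},{"tx":1.5,"ty":0.03,"tz":-0.035,"yaw":-0.02}]}}

```text
time: 17.57
ee_pos: [0.6106, -0.0388, 0.0803]
ee_rot: [0.566, 0.824, 0.0, -0.0]
force: [-0.6, -0.5, -1.5]
width: 0.0269
finger_force: 59.5
```

```bash
python3 m.py
```

```text
[ 0.61057116 -0.03876257  0.08030288] 0.02694200929111678 [-0.63476618 -0.51717774 -1.46340904]
TCP mount 0.00026177402049521863 -0.12426738581423218 0.08030288330925253
6186 [-0.0199 -0.1459  0.1048] [ 0.02  -0.027  0.128]
-0.12 369 x mid 0.0 w 0.0394 ztop 0.1272
-0.11 21 x mid 0.0011 w 0.028 ztop 0.1279
-0.1 31 x mid 0.001 w 0.028 ztop 0.128
-0.09 108 x mid 0.0008 w 0.028 ztop 0.1279
-0.08 1271 x mid 0.0012 w 0.0221 ztop 0.1271
-0.07 916 x mid 0.0006 w 0.0133 ztop 0.1239
-0.06 997 x mid 0.0004 w 0.0134 ztop 0.1239
-0.05 1003 x mid 0.0004 w 0.0131 ztop 0.1238
-0.04 1098 x mid 0.0006 w 0.0133 ztop 0.1239
-0.03 349 x mid 0.0004 w 0.0136 ztop 0.1239
```

Call:
{"name": "arm_command", "arguments": {"plan": [{"tx":0.12,"ty":-0.01,"tz":0,"yaw":0},{"tx":0.25,"ty":-0.01,"tz":0,"yaw":0},{"tx":0.37,"ty":-0.01,"tz":0,"yaw":0},{"tx":0.5,"ty":-0.01,"tz":0,"yaw":0},{"tx":0.62,"ty":-0.01,"tz":0,"yaw":0},{"tx":0.75,"ty":-0.01,"tz":0,"yaw":0},{"tx":0.75,"ty":-0.01,"tz":0,"yaw":0}]}}

```text
time: 18.2
ee_pos: [0.602, -0.0169, 0.0802]
ee_rot: [0.566, 0.825, 0.0, -0.0]
force: [0.4, 0.7, -1.4]
width: 0.027
finger_force: 59.5
```

Call:
{"name": "arm_command", "arguments": {"plan": [{"tx":0.12,"ty":0,"tz":0,"yaw":0},{"tx":0.25,"ty":0,"tz":0,"yaw":0},{"tx":0.37,"ty":0,"tz":0,"yaw":0},{"tx":0.5,"ty":0,"tz":0,"yaw":0},{"tx":0.6,"ty":0,"tz":0,"yaw":0},{"tx":0.7,"ty":0,"tz":0,"yaw":0},{"tx":0.8,"ty":0,"tz":0,"yaw":0},{"tx":0.8,"ty":0,"tz":0,"yaw":0},{"tx":0.8,"ty":0,"tz":0,"yaw":0}]}}

```text
time: 18.95
ee_pos: [0.5936, 0.0044, 0.0803]
ee_rot: [0.566, 0.824, -0.0, -0.0]
force: [-0.2, 0.7, -2.3]
width: 0.0268
finger_force: 59.5
```

```bash
sed -i 's/M\[...,1\]<-.027/M[...,1]<-.015/' m.py; python3 m.py
```

```text
[0.59358064 0.00439055 0.08031813] 0.026807616718531012 [-0.19747008  0.7007079  -2.33271437]
TCP mount -0.00017842881532222638 -0.07789257757097426 0.08031812504574554
1607 [-0.02   -0.1002  0.1031] [ 0.02  -0.015  0.128]
-0.1 14 x mid 0.0013 w 0.0279 ztop 0.128
-0.07 388 x mid 0.0004 w 0.0387 ztop 0.1275
-0.06 29 x mid 0.0007 w 0.028 ztop 0.1278
-0.05 18 x mid 0.0005 w 0.0279 ztop 0.1279
-0.04 817 x mid 0.0003 w 0.0257 ztop 0.1277
-0.03 319 x mid 0.0004 w 0.0132 ztop 0.1238
```

Call:
{"name": "arm_command", "arguments": {"plan": [{"tx":0.06,"ty":0,"tz":0,"yaw":0},{"tx":0.12,"ty":0,"tz":0,"yaw":0},{"tx":0.17,"ty":0,"tz":0,"yaw":0},{"tx":0.22,"ty":0,"tz":0,"yaw":0},{"tx":0.26,"ty":0,"tz":0,"yaw":0},{"tx":0.3,"ty":0,"tz":0,"yaw":0},{"tx":0.3,"ty":0,"tz":0,"yaw":0},{"tx":0.3,"ty":0,"tz":0,"yaw":0}]}}

```text
time: 19.67
ee_pos: [0.5904, 0.0125, 0.0803]
ee_rot: [0.566, 0.824, -0.0, 0.0]
force: [-0.3, -0.6, -0.3]
width: 0.0268
finger_force: 59.5
```

```bash
python3 m.py
```

```text
[0.59041209 0.01254936 0.080315  ] 0.02683645174273169 [-0.32199534 -0.64104209 -0.27406834]
TCP mount -0.00022076472677265026 -0.06914030735829765 0.08031499847293644
500 [-0.0199 -0.0912  0.1034] [ 0.02  -0.015  0.128]
-0.09 16 x mid 0.0013 w 0.0279 ztop 0.1279
-0.06 394 x mid 0.0005 w 0.0387 ztop 0.1277
-0.05 34 x mid 0.0006 w 0.028 ztop 0.128
-0.04 18 x mid 0.0004 w 0.0279 ztop 0.128
-0.03 20 x mid 0.0004 w 0.028 ztop 0.128
```

Call:
{"name": "arm_command", "arguments": {"plan": [{"tx":0.04,"ty":0,"tz":0,"yaw":0},{"tx":0.08,"ty":0,"tz":0,"yaw":0},{"tx":0.12,"ty":0,"tz":0,"yaw":0},{"tx":0.15,"ty":0,"tz":0,"yaw":0},{"tx":0.15,"ty":0,"tz":0,"yaw":0},{"tx":0.15,"ty":0,"tz":0,"yaw":0}]}}

```text
time: 20.22
ee_pos: [0.5902, 0.0125, 0.0806]
ee_rot: [0.568, 0.823, -0.001, 0.003]
force: [6.7, -12.3, -5.4]
width: 0.0267
finger_force: 59.2
```

Contact at about 14 N with the TCP no longer advancing, so the head is home. I'll ease off, release and rise.

Call:
{"name": "arm_command", "arguments": {"plan": [{"tx":-0.08,"ty":0,"tz":0,"yaw":0},{"tx":-0.1,"ty":0,"tz":0,"yaw":0}]}}

```text
time: 20.38
ee_pos: [0.5903, 0.0125, 0.0805]
ee_rot: [0.567, 0.824, -0.0, 0.001]
force: [2.0, -4.7, -1.7]
width: 0.0271
finger_force: 59.8
```

Call:
{"name": "arm_command", "arguments": {"plan": [{"tx":0,"ty":0,"tz":0,"yaw":0},{"tx":0,"ty":0,"tz":0,"yaw":0},{"tx":0,"ty":0,"tz":0,"yaw":0},{"tx":0,"ty":0,"tz":0,"yaw":0},{"tx":0,"ty":0,"tz":-0.5,"yaw":0},{"tx":0,"ty":0,"tz":-1.5,"yaw":0},{"tx":0,"ty":0,"tz":-2.5,"yaw":0},{"tx":0,"ty":0,"tz":-3.5,"yaw":0},{"tx":0,"ty":0,"tz":-4.5,"yaw":0},{"tx":0,"ty":0,"tz":-4.5,"yaw":0},{"tx":0,"ty":0,"tz":-4.5,"yaw":0}], "claw": -0.1}}

```text
time: 21.3
ee_pos: [0.5909, 0.0145, 0.2171]
ee_rot: [0.566, 0.824, 0.001, 0.001]
force: [-0.3, 0.3, -0.7]
width: 0.0468
finger_force: 0.0
```

```bash
python3 m.py
python3 - <<'E'
from h import *
c=np.array([.5659,.0772]);ex=np.array([.9339,.3575]);ey=np.array([-.3575,.9339])
r=capture("wrist");Q=pts(r);M=np.dstack([(Q[...,:2]-c)@ex,(Q[...,:2]-c)@ey,Q[...,2]])
m=(abs(M[...,0])<.008)&(M[...,2]>.10)&(M[...,2]<.14)&(abs(M[...,1])<.12)
h=np.histogram(M[m][:,1],np.arange(-.11,.08,.004));print([(round(a,3),n) for a,n in zip(h[1],h[0])])
a=r["image"][:,80:480]
r=capture("scene");b=cv2.resize(r["image"][150:255,165:265],(400,420),interpolation=2)
cv2.imwrite("pics/f.png",np.hstack([a,b]))
E
```

```text
[0.59086468 0.01445606 0.21709291] 0.04684171428815866 [-0.29012676  0.25207668 -0.68264281]
TCP mount 0.0008835549182144507 -0.06752143468115922 0.21709290998718297
2396 [-0.0192 -0.0952  0.1039] [ 0.02  -0.015  0.128]
-0.1 170 x mid 0.0018 w 0.0265 ztop 0.124
-0.09 367 x mid 0.0018 w 0.0269 ztop 0.1248
-0.08 381 x mid 0.0014 w 0.0273 ztop 0.1255
-0.07 389 x mid 0.0014 w 0.0269 ztop 0.1266
-0.06 393 x mid 0.0013 w 0.0265 ztop 0.1274
-0.05 364 x mid 0.0009 w 0.0269 ztop 0.1278
-0.04 175 x mid 0.0012 w 0.0274 ztop 0.1279
-0.03 149 x mid 0.0007 w 0.0263 ztop 0.1278
[(np.float64(-0.11), np.int64(0)), (np.float64(-0.106), np.int64(0)), (np.float64(-0.102), np.int64(0)), (np.float64(-0.098), np.int64(19)), (np.float64(-0.094), np.int64(78)), (np.float64(-0.09), np.int64(86)), (np.float64(-0.086), np.int64(81)), (np.float64(-0.082), np.int64(82)), (np.float64(-0.078), np.int64(90)), (np.float64(-0.074), np.int64(86)), (np.float64(-0.07), np.int64(87)), (np.float64(-0.066), np.int64(98)), (np.float64(-0.062), np.int64(91)), (np.float64(-0.058), np.int64(92)), (np.float64(-0.054), np.int64(9
[... 435 characters left out ...]
0)), (np.float64(-0.002), np.int64(0)), (np.float64(0.002), np.int64(0)), (np.float64(0.006), np.int64(54)), (np.float64(0.01), np.int64(114)), (np.float64(0.014), np.int64(131)), (np.float64(0.018), np.int64(112)), (np.float64(0.022), np.int64(113)), (np.float64(0.026), np.int64(106)), (np.float64(0.03), np.int64(107)), (np.float64(0.034), np.int64(102)), (np.float64(0.038), np.int64(91)), (np.float64(0.042), np.int64(78)), (np.float64(0.046), np.int64(65)), (np.float64(0.05), np.int64(35)), (np.float64(0.054), np.int64(0)), (np.float64(0.058), np.int64(0)), (np.float64(0.062), np.int64(0)), (np.float64(0.066), np.int64(0)), (np.float64(0.07), np.int64(0)), (np.float64(0.074), np.int64(0))]
```

View pics/f.png

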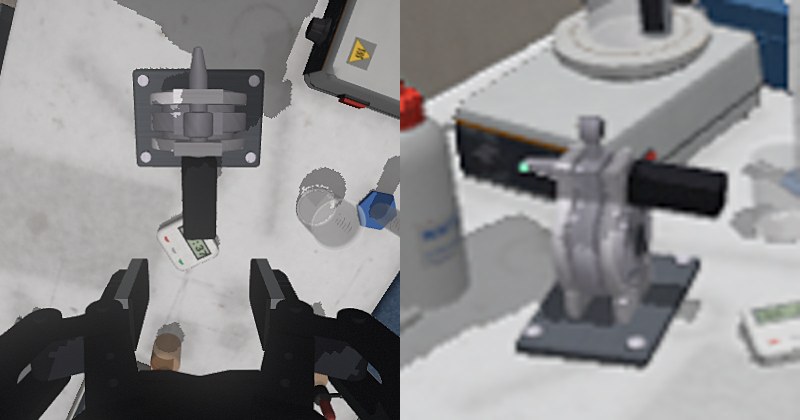

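The final picture shows the pin through all three rings: head at (198,200) butted on the right-hand ring, tip out at (198,50). It droops about 3.5° in the hole clearance. One gentle push on the tail with closed fingers will confirm it is seated.

Call:
{"name": "arm_command", "arguments": {"plan": [{"tx":-0.9,"ty":0,"tz":0,"yaw":0},{"tx":-1.9,"ty":0,"tz":0,"yaw":0},{"tx":-1.9,"ty":0,"tz":0,"yaw":0},{"tx":-1.9,"ty":0,"tz":0.8,"yaw":0},{"tx":-1.9,"ty":0,"tz":1.8,"yaw":0},{"tx":-1.9,"ty":0,"tz":2.8,"yaw":0},{"tx":-1.9,"ty":0,"tz":3.8,"yaw":0},{"tx":-1.9,"ty":0,"tz":4.5,"yaw":0},{"tx":-1.9,"ty":0,"tz":4.85,"yaw":0},{"tx":-1.9,"ty":0,"tz":4.85,"yaw":0},{"tx":-1.9,"ty":0,"tz":4.85,"yaw":0}], "claw": 1}}

```text
time: 22.37
ee_pos: [0.6101, -0.0393, 0.0697]
ee_rot: [0.566, 0.824, -0.0, -0.0]
force: [0.3, -0.1, -0.4]
width: -0.0001
finger_force: 0.0
```

Call:
{"name": "arm_command", "arguments": {"plan": [{"tx":0.2,"ty":0,"tz":0,"yaw":0},{"tx":0.35,"ty":0,"tz":0,"yaw":0},{"tx":0.43,"ty":0,"tz":0,"yaw":0},{"tx":0.5,"ty":0,"tz":0,"yaw":0},{"tx":0.56,"ty":0,"tz":0,"yaw":0},{"tx":0.6,"ty":0,"tz":0,"yaw":0},{"tx":0.6,"ty":0,"tz":0,"yaw":0}]}}

```text
time: 22.95
ee_pos: [0.6047, -0.0243, 0.0707]
ee_rot: [0.567, 0.824, -0.0, 0.002]
force: [2.1, -6.4, 1.5]
width: -0.0002
finger_force: 3.0
```

Call:
{"name": "arm_command", "arguments": {"plan": [{"tx":-0.3,"ty":0,"tz":0,"yaw":0},{"tx":-0.8,"ty":0,"tz":0,"yaw":0},{"tx":-0.8,"ty":0,"tz":-1,"yaw":0},{"tx":-0.8,"ty":0,"tz":-2,"yaw":0},{"tx":-0.8,"ty":0,"tz":-3,"yaw":0},{"tx":-0.8,"ty":0,"tz":-4,"yaw":0},{"tx":-0.8,"ty":0,"tz":-5,"yaw":0},{"tx":-0.8,"ty":0,"tz":-5,"yaw":0},{"tx":-0.8,"ty":0,"tz":-5,"yaw":0}]}}

```text
time: 23.7
ee_pos: [0.6135, -0.0451, 0.2217]
ee_rot: [0.566, 0.824, 0.001, 0.001]
force: [0.1, -0.9, -1.5]
width: -0.0003
finger_force: 0.0
```

```bash
python3 m.py
```

```text
[ 0.61350653 -0.04507772  0.22166404] -0.0002718611548232808 [ 0.085446   -0.85996794 -1.45187771]
TCP mount 0.0007454578913235678 -0.1312144951811268 0.22166404292748132
3040 [-0.0198 -0.0959  0.0955] [ 0.0199 -0.0217  0.128 ]
-0.1 237 x mid 0.0012 w 0.0265 ztop 0.1244
-0.09 452 x mid 0.0007 w 0.027 ztop 0.1251
-0.08 465 x mid 0.0011 w 0.0275 ztop 0.126
-0.07 468 x mid 0.0011 w 0.0271 ztop 0.1268
-0.06 497 x mid 0.0011 w 0.0268 ztop 0.1277
-0.05 423 x mid 0.001 w 0.0264 ztop 0.1279
-0.04 218 x mid 0.0014 w 0.0269 ztop 0.128
-0.03 280 x mid 0.0002 w 0.0379 ztop 0.1277
```

The pin's position didn't change under the push, so it is seated, and the gripper is clear. I'm handing the job in.

```bash
python3 -c "
from workcell import *
print(close_job())"
```

```text
the job is handed in; nothing more can be done
None
```

The index ring is turned into line, and the pin went in from the clear (-y) side through all three holes until its head was home against the outer ring; I let it go and handed the job in at about 24 s, with the verdict not reported (the released pin droops about 3.5° in the hole clearance, and a 7 N push on its tail moved it no further).

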